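Open the code-locked medicine box

TASK

Open the medicine box on the counter: turn the left dial to four, then find the right dial's forgotten number (two, three, four or five) by trying the sliding lid at each, pushing the lid gently until it stops and backing it off again before you turn the dial. When the lid passes, slide it fully open, without forcing the box, and leave the left dial on four and the jar, the can and the spatula where they are.

Things in the scene. Friction and masses are not known exactly. Their poses are not given: they have to be found in the camera images.
- box: White medicine box fixed to the counter, 240 (x) by 340 (y) by 110 mm high; origin at the centre of its underside, z up; yaw within 0.3 rad. Its x points away from the side with the dials, its y to the left as the robot sees it. The front half of its top is a flat deck with two dials at box x -52 mm, y +75 mm (left) and -85 mm (right); the back half is a track for the wooden sliding lid.
- left_centre (a point): Centre of the left dial, at deck height (110 mm). Each dial is an aluminium disc 84 mm across, its top 8 mm above the deck, with an upright round steel lug (10 mm thick, 34 mm tall) 30 mm from the centre and a dark line running out from the lug. At dial angle q the lug stands at centre + 30 mm * (-cos q, -sin q) in box x, y.
- left_mark3 (a point): The left dial's three-dot mark on the deck, 46 mm from the centre towards box -x. Five raised marks with one to five raised dots stand around the front of each dial, one dot farthest left, five farthest right as the robot sees it, at dial angles: one -0.8, two -0.4, three 0, four +0.4, five +0.8 rad.
- left_dial (a joint): Turn of the left dial (rad), positive anticlockwise from above, 0 with the lug at three dots, range -1.2 to 1.2, starting between -1.1 and 0.05. It turns with about 2 N at the lug and stays where it is left. It lets the lid pass only on four dots (+0.4), within 0.1 rad; set a little off, either dial makes the lid catch lightly, then gets nudged straight.
- left_lug (a point): Centre of the top end of the left dial's lug, 152 mm above the counter.
- right_centre (a point): Centre of the right dial, at deck height (110 mm); same shape as the left dial. Dials and lid need 2 to 8 N; about 15 N against a stop is ample, much more would force the lock. Lugs can be pushed from either side or straddled loosely by the fingers.
- right_dial (a joint): Turn of the right dial (rad), like left_dial in shape, marks, sense and range. Its number has been forgotten: at least one of two, three, four or five dots lets the lid pass, within 0.05 rad (a neighbour may pass too). It starts between -1.15 and -0.9, which never passes.
- right_lug (a point): Centre of the top end of the right dial's lug, 152 mm above the counter.
- lid (a joint): Slide of the lid along box +y (m): 0 shut, 0.100 fully open. It takes about 3 N and stays where left. A wrong left dial stops it hard at 0.010 to 0.015; then a wrong right dial at 0.028 to 0.033; with both right it runs free to 0.100. A lid pressed against a wrong dial's toothed wheel blocks that dial: slide it back 8 mm or more (to 0.020 for the right dial) before turning.
- lid_tab (a point): Centre of the top face of the lid's upright wooden tab, at box x 38 mm, y -90 mm when shut, 146 mm above the counter. The tab is 44 mm long (box x), 12 mm thick (along the slide) and 36 mm tall above the lid's top (110 mm above the counter). It can be pushed from either side or straddled by the fingers.
- jar: Closed clear glass jar, 80 mm across, 130 mm tall, origin at its underside; stands beside the box on its right.
- can: Aluminium can, 66 mm across, 115 mm tall, origin at its underside; stands behind the box.
- spatula: Wooden spatula 280 mm long lying beside the box on its left, handle to its -x, origin near its middle on the underside.

How it is judged:
By the outcome, as a careful person would: the job done as asked, in the order asked, and still so for the second after the job is handed in, with the robot touching nothing.
It also fails if it takes over 72 s, if anything falls off the work surface, if the arm or the gripper's body presses on something with over 40 N, if the wrist force passes 120 N, or if a joint passes its speed limit or range.

ROBOT

A 6-joint arm with a two-finger parallel gripper is mounted at the origin on the work surface. World frame = base frame: x ahead of the robot, y to its left, z up, the work surface at z = 0. Lengths are in m, angles in rad, forces in N, time in s.
With the tool pointing down it reaches from about 0.35 to 0.975 m from the base axis. Payload 4.9 kg.
Tool frame: the origin (TCP) lies at the very end of the fingers, on their centre line; the grasp point (between the pads) lies 19 mm behind it; x points along the fingers, y is the direction in which the jaws open and shut, and the axes are right-handed (so a half turn about x gives the same grasp; the last joint's range is limited). The gripper opens to 85 mm and grips with 20 to 120 N. Pads are 22 mm wide; open, the fingers measure 114 mm over their backs; the gripper's body (76 mm by 85 mm) begins 54 mm behind the grasp point. The pads swing forward as they close: fully open they stand 13 mm farther back than shut.
Start: joints at [1.19, 0.053, 1.613, -0, 1.476, -0.119], TCP at [0.162, 0.604, 0.231] pointing down, gripper open.
Joint ranges: [-3.01, 3.01], [-1.01, 2.22], [0.06, 2.58], [-1.02, 4.17], [0.09, 2.62], [-3.14, 3.14]. Speed limits (rad/s): [2.57, 2.57, 3.14, 3.14, 3.14, 3.14].

INTERFACE

Orientations are given as a rotation vector (axis times angle).
In Python, from station import ctrl, get_image, calibration, finish_job, search_frame, cut_out, mark_of gives the robot as it stands. The module is installed in compiled form; this text tells all that it offers.
- The arm moves only by the tool arm_command, never from a script. Its argument "plan" is a list that holds one entry, the list of rows, each a list of 7 numbers: the shift along the tool's x, y, z in m, then the turn, a rotation vector about the tool's x, y, z in degrees, then the finger opening in m, from 0 to 0.0854. A call has 1 to 20 rows; each row shifts and turns the pose as measured when the row begins, along the tool's axes as they then stand; what a row does not reach is not made up. A row lasts 1/12 s, in which the tool goes at most 41.7 mm and 7.16 degrees, less where a joint would pass 70% of its speed; a pose out of reach is approached as far as the arm can. A call with a gripper value outside its range is refused whole. The fingers move at their own pace and stop on an object; "squeeze" is the grip in N (left out, the last holds). Time passes only in rows, so rows that do not move let the fingers close. It gives the time, the measured TCP pose, the force and the opening at its end, in the units of the state.
- ctrl.get_obs(): the state, without advancing time (a new reading comes with each control period).
- get_image(name): name is "side" or "top"; returns the picture (480x640x3 uint8, red, green, blue); there is no depth.
- calibration(name): a dict with "fx", "fy", "cx", "cy" (pixels), "cam_to_world" (4x4, takes a point from camera to world coordinates). Camera axes: x right, y down, z forward; pixel columns grow to the right and rows downward; lengths in m; the calibration is good to about 2 mm. A picture is of the moment at which its call begins. calibration takes no time and is no camera call.
- finish_job(): hands the job in, once; it reports no verdict.
Trained networks look in the newest picture that a camera, given by its name, has taken for a name from the list of things; names that differ only in an ending like _2 or _b are one class to them, and where a whole thing is asked for, a point or a joint stands for the part that bears it (a point fixed in the world has none). Each returns a list of dicts, best first, with "conf" (0 to 1); they miss things now and then, are a little off and sometimes report something else, mostly with a low value. They report only what shows in the picture. A call takes as long as a camera call.
- search_frame(camera, thing): "at" ([x, y, z] in m, in the coordinates of the camera as it stood for that picture, good to about 4 mm: the middle of the surface that is visible of it).
- cut_out(camera, thing): "mask" (480x640 bool, what is visible of it).
- mark_of(camera, thing): "at" ([x, y, z] in m, in the coordinates of the camera as it stood for that picture, good to about 4 mm: a listed point, or the origin of a listed thing).
The state is a dict: "t": time; "q": joint angles; "dq": joint speeds; "effort": joint torques, N m; "tool_pos": TCP position; "tool_rot": TCP orientation; "contact_force": force on the tool from outside, world axes, zero at the start; "wrist_torque": the same for the moment, N m; "opening": finger opening in m.
Only numpy, scipy, OpenCV 4.12 (cv2) and the standard library are available. Lean on these libraries where they do the work, as an engineer would, in place of code of your own. Each camera call takes 0.05 s, during which the arm holds its last target. There are 200 camera calls.

## Working session

There is one attempt and no reset: what is moved stays moved. The work goes in short steps, Python scripts to look and compute and a tool call to move; the robot and the scene stay as the last step left them, time stands still between calls to the robot, and variables do not carry over. Pictures are saved under pics/ and viewed, about 8 in all and at most 12, crops included, and the job is handed in when it is done.

Besides the shell and the picture viewer there is one more tool, called as name(argument=value, ...) on one line, values as JSON. arm_command: Moves the arm, as the interface text tells. Its arguments: {"type":"object","properties":{"plan":{"type":"array","items":{"type":"array","items":{"type":"array","items":{"type":"number"}}}},"squeeze":{"type":"number"}},"required":["plan"]}

```bash
mkdir -p pics; cat > h.py <<'E'
import numpy as np, cv2
from station import ctrl, get_image, calibration, finish_job, search_frame, cut_out, mark_of
from scipy.spatial.transform import Rotation as R
def w(cam,p):
    M=np.array(calibration(cam)["cam_to_world"]); return (M[:3,:3]@np.array(p)+M[:3,3])
def marks(cam,names):
    get_image(cam)
    for n in names:
        r=mark_of(cam,n)
        for d in r[:2]: print(cam,n,round(d["conf"],2),w(cam,d["at"]).round(4))
def st():
    o=ctrl.get_obs(); print({k:np.round(o[k],3) for k in("t","q","tool_pos","tool_rot","contact_force","opening")}); print(R.from_rotvec(o["tool_rot"]).as_matrix().round(3))
E
python3 - <<'E'
from h import *
st()
for c in("top","side"):
    im=get_image(c); cv2.imwrite(f"pics/{c}0.png",im[:,:,::-1])
    marks(c,["box","left_centre","right_centre","left_mark3","left_lug","right_lug","lid_tab","jar","can","spatula"])
E
```

```text
{'t': np.float64(0.0), 'q': array([ 1.19 ,  0.053,  1.614, -0.   ,  1.476, -0.119]), 'tool_pos': array([0.162, 0.603, 0.23 ]), 'tool_rot': array([ 0.204,  1.561, -0.207]), 'contact_force': array([ 0.54 ,  0.185, -0.533]), 'opening': np.float64(0.085)}
[[-0.001  0.259  0.966]
 [-0.002  0.966 -0.259]
 [-1.    -0.002 -0.   ]]
top box 0.79 [ 0.5557  0.065  -0.0052]
top left_centre 0.68 [0.4626 0.1497 0.11  ]
top left_centre 0.62 [0.5133 0.1451 0.1125]
top right_centre 0.63 [ 0.4973 -0.014   0.1086]
top left_mark3 0.71 [0.4597 0.1475 0.1095]
top left_lug 0.87 [0.488  0.1652 0.1506]
top right_lug 0.85 [0.4847 0.008  0.1494]
top lid_tab 0.63 [ 0.5913 -0.0283  0.1514]
top jar 0.65 [ 0.5857 -0.1896 -0.0018]
top can 0.67 [0.7367 0.0866 0.0026]
top spatula 0.82 [ 5.528e-01  2.951e-01 -4.000e-04]
side left_centre 0.71 [0.5104 0.1434 0.1092]
side right_centre 0.69 [ 0.499  -0.0176  0.1095]
side left_mark3 0.79 [0.4636 0.1443 0.1109]
side left_lug 0.89 [0.4913 0.1645 0.1542]
side right_lug 0.92 [0.4869 0.0102 0.1478]
side lid_tab 0.61 [ 0.5884 -0.0259  0.146 ]
side jar 0.65 [ 5.839e-01 -1.856e-01  5.000e-04]
side jar 0.54 [0.463  0.1497 0.1118]
side can 0.66 [7.284e-01 8.590e-02 4.000e-04]
```

View pics/top0.png

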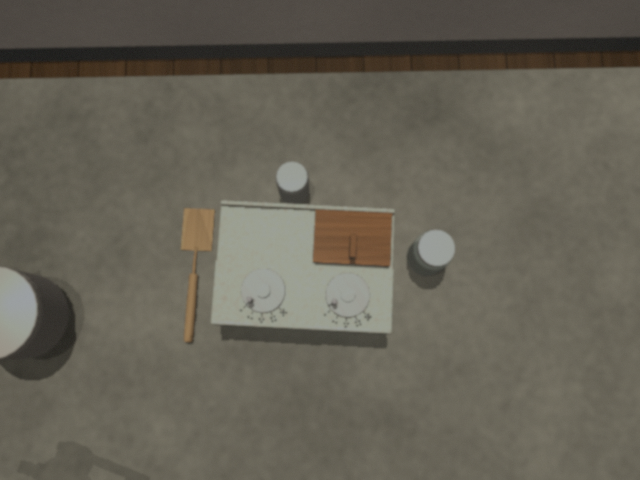

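View pics/side0.png

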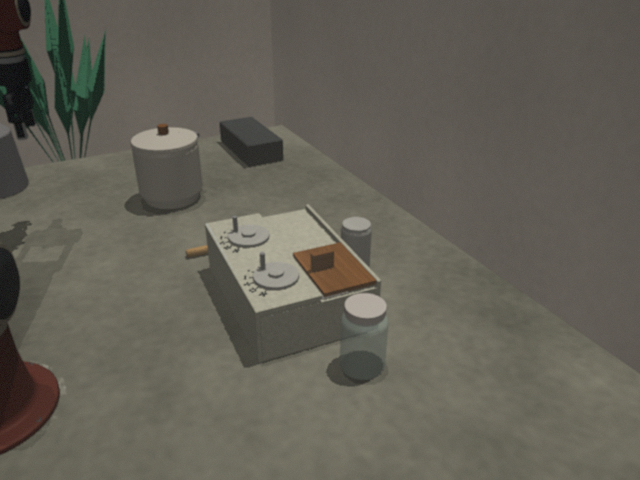

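Top view: the dials are at (264,290) and (348,295), the lid tab at (352,248), the jar at (435,250), the can at (292,178) and the spatula at (195,270). Both lugs point to the left of three dots. Next I'll fit the box pose.

```bash
cat >> h.py <<'E'
from scipy.optimize import least_squares
B={"left_centre":(-.052,.075,.11),"right_centre":(-.052,-.085,.11),"left_mark3":(-.098,.075,.11),"lid_tab":(.038,-.09,.146),"box":(0,0,0)}
def fit(obs):
    f=lambda p:np.concatenate([np.array(p[:2])+R.from_euler("z",p[2]).as_matrix()[:2,:2]@np.array(B[n][:2])-m[:2] for n,m in obs])
    return least_squares(f,[.555,.065,-.07],loss="soft_l1",f_scale=.004).x
def q_of(l,c,yaw):
    d=R.from_euler("z",-yaw).apply([*(l-c),0]); return np.arctan2(-d[1],-d[0]),np.hypot(d[0],d[1])
def rot(yaw): return R.from_euler("z",yaw).as_matrix()[:2,:2]
E
python3 - <<'E'
from h import *
al=[];lugs={"left_lug":[],"right_lug":[]}
for c in("top","side"):
    ob=[]
    for k in range(3):
        get_image(c)
        for n in B:
            for d in mark_of(c,n)[:2]:
                p=w(c,d["at"])
                if abs(p[2]-B[n][2])<.012: ob.append((n,p))
        for n in lugs:
            r=mark_of(c,n)
            if r: lugs[n].append(w(c,r[0]["at"]))
    print(c,len(ob),fit(ob).round(4)); al+=ob
p=fit(al); print("all",p.round(4))
# deck outline in the top picture
get_image("top"); m=cut_out("top","box")
K=calibration("top"); M=np.array(K["cam_to_world"])
mm=m[0]["mask"].astype(np.uint8); (cx,cy),s,a=cv2.minAreaRect(np.argwhere(mm)[:,::-1].astype(np.float32)); print("rect",cx,cy,s,a)
def px2w(u,v,z):
    d=M[:3,:3]@np.array([(u-K["cx"])/K["fx"],(v-K["cy"])/K["fy"],1]); return M[:3,3]+d*(z-M[2,3])/d[2]
print(np.array([px2w(*c,.11) for c in cv2.boxPoints(((cx,cy),s,a))]).round(4))
for n,i in(("left_lug","left_centre"),("right_lug","right_centre")):
    l=np.array(lugs[n]); print(n,l.round(4).tolist()); c=p[:2]+rot(p[2])@np.array(B[i][:2]); print(c.round(4),q_of(np.median(l,0)[:2],c,p[2]))
print("tab",(p[:2]+rot(p[2])@np.array(B["lid_tab"][:2])).round(4))
E
```

```text
top 16 [ 0.557   0.0659 -0.0659]
side 12 [ 0.5553  0.0646 -0.0655]
all [ 0.5563  0.0654 -0.0644]
rect 302.7320556640625 267.0911560058594 (181.11773681640625, 128.03330993652344) 3.012787342071533
[[ 0.4446  0.2449  0.11  ]
 [ 0.6914  0.2348  0.11  ]
 [ 0.6664 -0.1167  0.11  ]
 [ 0.4215 -0.0948  0.11  ]]
left_lug [[0.4842, 0.1664, 0.1534], [0.4859, 0.1638, 0.1523], [0.4847, 0.1654, 0.1526], [0.4894, 0.1636, 0.1501], [0.4901, 0.1643, 0.151], [0.4898, 0.1664, 0.1529]]
[0.5092 0.1436] (np.float64(-0.7136842609111038), np.float64(0.03030720391381791))
right_lug [[0.4828, 0.0096, 0.1519], [0.4814, 0.0089, 0.154], [0.4803, 0.0106, 0.1496], [0.4827, 0.0078, 0.1498], [0.4837, 0.0086, 0.149], [0.4854, 0.0074, 0.1499]]
[ 0.499  -0.0161] (np.float64(-0.9276306637210499), np.float64(0.029638115836575555))
tab [ 0.5884 -0.0269]
```

arm_command(plan=[[[0,-0.0242,0.0306,0,0,0,0.05],[0,-0.0242,0.0306,0,0,0,0.05],[0,-0.0242,0.0306,0,0,0,0.05],[0,-0.0242,0.0306,0,0,0,0.05],[0,-0.0242,0.0306,0,0,0,0.05],[0,-0.0242,0.0306,0,0,0,0.05],[0,-0.0242,0.0306,0,0,0,0.05],[0,-0.0242,0.0306,0,0,0,0.05],[0,-0.0242,0.0306,0,0,0,0.05],[0,-0.0242,0.0306,0,0,0,0.05],[0,-0.0242,0.0306,0,0,0,0.05],[0,-0.0242,0.0306,0,0,0,0.05],[0,-0.0242,0.0306,0,0,0,0.05],[0,-0.0242,0.0306,0,0,0,0.05],[0,0,0,5.9,0,0,0.04],[0,0,0,5.9,0,0,0.04],[0,0,0,5.9,0,0,0.04],[0,0,0,5.9,0,0,0.04],[0,0,0,5.9,0,0,0.04]]])

```text
t: 5.28
tool_pos: [0.5041, 0.1438, 0.2329]
tool_rot: [0.628, 1.472, -0.618]
contact_force: [-0.2, 0.1, 0.3]
opening: 0.0403
```

```bash
cat >> h.py <<'E'
P=np.array([.5563,.0654]);YAW=-.0644
C={"L":P+rot(YAW)@np.array([-.052,.075]),"R":P+rot(YAW)@np.array([-.052,-.085])}
def go(x,y,z,q):
    "remaining shift in tool axes (mm) and turn (deg) to world x,y,z with jaws tangent to dial angle q"
    o=ctrl.get_obs(); T=R.from_rotvec(o["tool_rot"])
    a=q+YAW; G=np.array([[0,-np.sin(a),np.cos(a)],[0,np.cos(a),np.sin(a)],[-1,0,0]])
    dr=(T.inv()*R.from_matrix(G)).as_rotvec(degrees=True)
    print("t",round(o["t"],2),"tcp",np.round(o["tool_pos"],4),"F",np.round(o["contact_force"],1),"open",round(o["opening"],4))
    print("shift mm",(T.inv().apply(np.array([x,y,z])-o["tool_pos"])*1e3).round(1),"turn",dr.round(1),"cur q",round(np.arctan2(-T.as_matrix()[0,1],T.as_matrix()[1,1])-YAW,3))
def lug(s,q,z): go(*(C[s]+rot(YAW)@(-.03*np.array([np.cos(q),np.sin(q)]))),z,q)
def bx(x,y,z): go(*(P+rot(YAW)@np.array([x,y])),z,0)
E
python3 -c "
from h import *
lug('L',-.714,.132)"
```

```text
t 5.28 tcp [0.5041 0.1438 0.2329] F [-0.2  0.1  0.3] open 0.0403
shift mm [100.8   2.1 -26.6] turn [-1.1  0.2 -0.5] cur q -0.734
```

arm_command(plan=[[[0,0.001,-0.0135,-0.6,0,-0.3,0.04],[0,0.001,-0.0135,-0.6,0,-0.2,0.04],[0.03,0,0,0,0,0,0.04],[0.03,0,0,0,0,0,0.04],[0,0,0,0,0,0,0.04]]])

```text
t: 5.7
tool_pos: [0.4855, 0.1685, 0.1746]
tool_rot: [0.601, 1.478, -0.598]
contact_force: [-0.3, 0.4, -1.0]
opening: 0.0396
```

```bash
python3 -c "
from h import *
lug('L',-.714,.132)
im=get_image('side');cv2.imwrite('pics/s1.png',cv2.resize(im[180:330,180:400],None,fx=3.5,fy=3.5)[:,:,::-1])"
```

```text
t 5.7 tcp [0.4855 0.1685 0.1746] F [-0.3  0.4 -1. ] open 0.0396
shift mm [42.6 -1.3  4.1] turn [ 0.6  0.4 -0.3] cur q -0.703
```

View pics/s1.png

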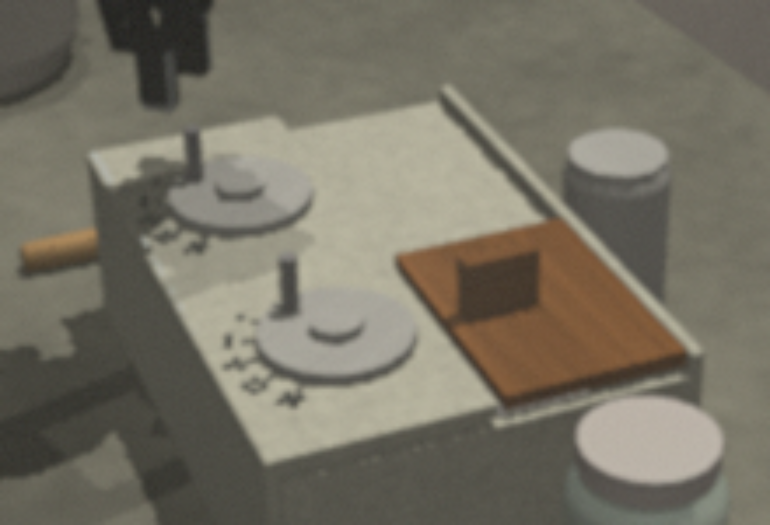

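The crop shows the two fingers (155,100 and 195,70) just above the left lug at (192,133). I'll go down astride it.

arm_command(plan=[[[0.012,-0.0013,0.004,0.6,0.4,-0.3,0.04],[0.015,0,0,0,0,0,0.04],[0.014,0,0,0,0,0,0.04],[0,0,0,0,0,0,0.022],[0,0,0,0,0,0,0.013],[0,0,0,0,0,0,0.013],[0,0,0,0,0,0,0.013]]], squeeze=20)

```text
t: 6.33
tool_pos: [0.4925, 0.1667, 0.1435]
tool_rot: [0.608, 1.475, -0.599]
contact_force: [-1.3, -1.6, -0.9]
opening: 0.013
```

```bash
python3 -c "
from h import *
lug('L',-.714,.132)"
```

```text
t 6.33 tcp [0.4925 0.1667 0.1435] F [-1.3 -1.6 -0.9] open 0.013
shift mm [11.4 -4.8 -2. ] turn [ 0.3  0.4 -0.5] cur q -0.708
```

arm_command(plan=[[[0.006,0,-0.001,0,0,0,0.013],[0.006,0,-0.001,0,0,0,0.013],[0,-0.0021,0.0001,-4,0,0,0.013],[0,-0.0021,0.0001,-4,0,0,0.013],[0,-0.0021,0.0001,-4,0,0,0.013],[0,-0.0021,0.0001,-4,0,0,0.013],[0,-0.0021,0.0001,-4,0,0,0.013],[0,-0.0021,0.0001,-4,0,0,0.013]]])

```text
t: 7.0
tool_pos: [0.4888, 0.1619, 0.134]
tool_rot: [0.276, 1.532, -0.248]
contact_force: [-0.6, 3.5, -0.8]
opening: 0.0134
```

```bash
cat >> h.py <<'E'
def pol(s):
    q,r=q_of(np.array(ctrl.get_obs()["tool_pos"][:2]),C[s],YAW); print("tcp polar q",round(q,3),"r mm",round(r*1e3,1))
E
python3 -c "
from h import *
lug('L',.4,.132);pol('L')"
```

```text
t 7.0 tcp [0.4888 0.1619 0.134 ] F [-0.6  3.5 -0.8] open 0.0134
shift mm [  1.4 -29.3   1.8] turn [-38.4   1.5  -0.8] cur q -0.27
tcp polar q -0.667 r mm 27.5
```

arm_command(plan=[[[0.0005,-0.0037,-0.0013,0,0,0,0.013],[0.0005,-0.0037,-0.001,0,0,0,0.013],[0,-0.0038,-0.0007,0,0,0,0.013],[0,-0.004,-0.0005,-2,0,0,0.013],[0,-0.004,0,-3,0,0,0.013],[0,-0.004,0,-4,0,0,0.013],[0,-0.004,0,-4,0,0,0.013]]])

```text
t: 7.58
tool_pos: [0.4779, 0.1401, 0.1336]
tool_rot: [0.102, 1.539, -0.062]
contact_force: [1.7, 2.0, -0.4]
opening: 0.0127
```

```bash
python3 -c "
from h import *
lug('L',.4,.132);pol('L')"
```

```text
t 7.58 tcp [0.4779 0.1401 0.1336] F [ 1.7  2.  -0.4] open 0.0127
shift mm [ 1.5 -6.1  3.7] turn [-25.2   1.9  -1.2] cur q -0.04
tcp polar q 0.176 r mm 31.6
```

arm_command(plan=[[[0.0005,-0.002,0.001,-6,0.5,-0.4,0.011],[0.0005,-0.0025,0.001,-6,0.5,-0.4,0.011],[0,-0.0025,0.0005,-6,0.5,-0.4,0.011],[0,-0.001,0,-6,0,0,0.011],[0,0,0,0,0,0,0.011]]])

```text
t: 8.0
tool_pos: [0.4807, 0.1298, 0.1331]
tool_rot: [-0.258, 1.547, 0.257]
contact_force: [-0.6, 2.2, 0.7]
opening: 0.0112
```

```bash
python3 -c "
from h import *
lug('L',.4,.132);pol('L')"
```

```text
t 8.0 tcp [0.4807 0.1298 0.1331] F [-0.6  2.2  0.7] open 0.0112
shift mm [1.1 3.6 1.5] turn [-0.4  0.5  0.1] cur q 0.393
tcp polar q 0.513 r mm 31.7
```

arm_command(plan=[[[0,0.002,0,0,0,0,0.011],[0,0.002,0,0,0,0,0.011],[0,0,0,0,0,0,0.011],[0,0,0,0,0,0,0.011]]])

```text
t: 8.33
tool_pos: [0.4792, 0.1314, 0.1329]
tool_rot: [-0.254, 1.548, 0.245]
contact_force: [-0.1, 0.1, 0.3]
opening: 0.0109
```

```bash
python3 -c "
from h import *
lug('L',.4,.132);pol('L')"
```

```text
t 8.33 tcp [0.4792 0.1314 0.1329] F [-0.1  0.1  0.3] open 0.0109
shift mm [0.9 1.6 2.4] turn [-1.   0.4  0.4] cur q 0.382
tcp polar q 0.448 r mm 32.4
```

arm_command(plan=[[[0,0.002,0,0,0,0,0.011],[0,0,0,0,0,0,0.011],[0,0,0,0,0,0,0.011]]])

```text
t: 8.58
tool_pos: [0.4784, 0.133, 0.1328]
tool_rot: [-0.254, 1.549, 0.242]
contact_force: [0.5, 0.2, 0.5]
opening: 0.0108
```

```bash
python3 -c "
from h import *
lug('L',.4,.132);pol('L')"
```

```text
t 8.58 tcp [0.4784 0.133  0.1328] F [0.5 0.2 0.5] open 0.0108
shift mm [ 0.8 -0.1  2.6] turn [-1.1  0.4  0.5] cur q 0.38
tcp polar q 0.396 r mm 32.6
```

arm_command(plan=[[[0,0,0,0,0,0,0.03],[0,0,0,0,0,0,0.04],[-0.03,0,0,0,0,0,0.04],[-0.03,0,0,0,0,0,0.04],[0,-0.04,-0.012,0,0,0,0.04],[0,-0.04,-0.012,0,0,0,0.04],[0,-0.03,-0.01,0,0,0,0.04],[0,0,0,7,0,0,0.04],[0,0,0,7,0,0,0.04],[0,0,0,7,0,0,0.04],[0,0,0,7,0,0,0.04],[0,0,0,7,0,0,0.04],[0,0,0,7,0,0,0.04],[0,0,0,7,0,0,0.04],[0,0,0,7,0,0,0.04],[0,0,0,4,0,0,0.04],[0,0,0,0,0,0,0.04]]])

```text
t: 10.0
tool_pos: [0.4786, 0.0153, 0.1957]
tool_rot: [0.586, 1.482, -0.587]
contact_force: [0.1, -1.1, -0.1]
opening: 0.0402
```

```bash
python3 -c "
from h import *
lug('R',-.93,.132)
for c in('top','side'):
    im=get_image(c)
    r=mark_of(c,'left_lug')
    if r: l=w(c,r[0]['at']);print(c,l.round(4),r[0]['conf'],q_of(l[:2],C['L'],YAW))
im=get_image('top');cv2.imwrite('pics/t2.png',cv2.resize(im[190:340,200:400],None,fx=4,fy=4,interpolation=2)[:,:,::-1])"
```

```text
t 10.0 tcp [0.4786 0.0153 0.1957] F [ 0.1 -1.1 -0.1] open 0.0402
shift mm [63.7 -2.   6.7] turn [14.   0.4 -0.2] cur q -0.686
top [0.4768 0.1357 0.1526] 0.9 (np.float64(0.30405298305177786), np.float64(0.03339585628307541))
side [0.4798 0.1349 0.153 ] 0.81 (np.float64(0.3532481169001519), np.float64(0.030671869705685285))
```

View pics/t2.png

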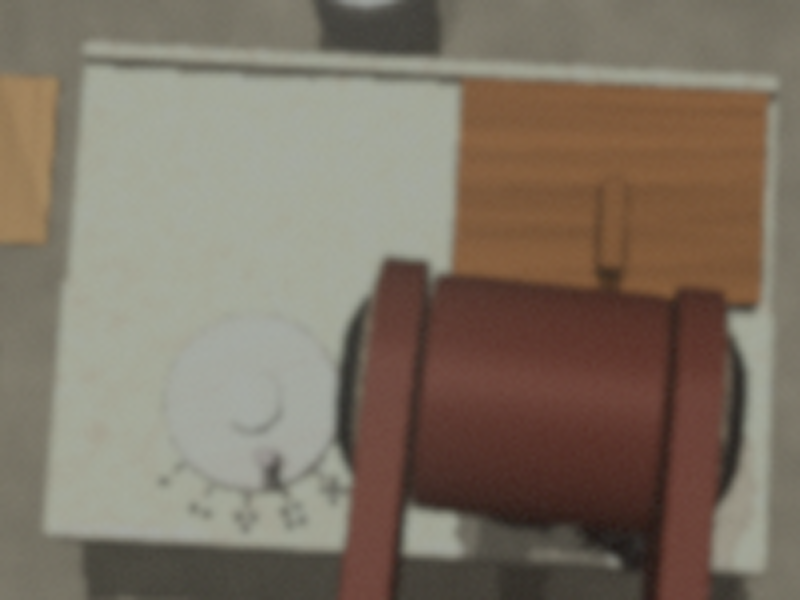

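The top crop shows the left dial's lug and line at (272,470), against the four-dot mark at (290,510). Now the right lug.

arm_command(plan=[[[0,-0.002,0.0067,5,0,0,0.04],[0.02,0,0,0,0,0,0.04],[0.02,0,0,0,0,0,0.04],[0.02,0,0,0,0,0,0.04],[0,0,0,0,0,0,0.022],[0,0,0,0,0,0,0.012],[0,0,0,0,0,0,0.012],[0,0,0,0,0,0,0.012]]])

```text
t: 10.92
tool_pos: [0.4851, 0.0087, 0.1377]
tool_rot: [0.651, 1.457, -0.649]
contact_force: [0.7, 0.3, 0.6]
opening: 0.0122
```

```bash
python3 -c "
from h import *
lug('R',-.93,.132);pol('R')"
```

```text
t 10.92 tcp [0.4851 0.0087 0.1377] F [0.7 0.3 0.6] open 0.0122
shift mm [ 5.7 -1.6 -2. ] turn [ 9.2  0.7 -0.5] cur q -0.769
tcp polar q -0.996 r mm 28.4
```

arm_command(plan=[[[0.003,-0.003,-0.001,0,0,0,0.012],[0.002,-0.0035,-0.001,-4,0,0,0.012],[0,-0.0035,0,-4,0,0,0.012],[0,-0.0035,0,-4,0,0,0.012],[0,-0.0035,0,-4,0,0,0.012],[0,0,0,-4,0,0,0.011],[0,0,0,0,0,0,0.011]]])

```text
t: 11.5
tool_pos: [0.4768, -0.0002, 0.1398]
tool_rot: [0.371, 1.51, -0.357]
contact_force: [-0.1, -0.6, -0.3]
opening: 0.0112
```

```bash
python3 -c "
from h import *
lug('R',-.4,.132);pol('R')"
```

```text
t 11.5 tcp [ 4.768e-01 -2.000e-04  1.398e-01] F [-0.1 -0.6 -0.3] open 0.0112
shift mm [ 7.7 -4.4 -3.3] turn [-0.1  1.5 -0.9] cur q -0.401
tcp polar q -0.556 r mm 27.3
```

arm_command(plan=[[[0.003,-0.0025,-0.0015,0,1,-0.5,0.011],[0.003,-0.0025,-0.001,0,0.5,-0.4,0.011],[0,0,0,0,0,0,0.011],[0,0,0,0,0,0,0.011]]])

```text
t: 11.83
tool_pos: [0.4741, -0.0035, 0.1363]
tool_rot: [0.37, 1.535, -0.368]
contact_force: [0.1, 1.2, 1.1]
opening: 0.0113
```

```bash
python3 -c "
from h import *
lug('R',-.4,.132);pol('R')"
```

```text
t 11.83 tcp [ 0.4741 -0.0035  0.1363] F [0.1 1.2 1.1] open 0.0113
shift mm [ 4.3 -0.2 -2.2] turn [-0.4  0.2 -0.1] cur q -0.406
tcp polar q -0.405 r mm 27.9
```

arm_command(plan=[[[0,0,0,0,0,0,0.025],[0,0,0,0,0,0,0.034],[-0.03,0,0,0,0,0,0.034],[-0.03,0,0,0,0,0,0.034],[0,0.0103,0.0375,0,0,0,0.034],[0,0.0103,0.0375,0,0,0,0.034],[0,0.0103,0.0375,0,0,0,0.034],[0,0,0,-6,0,0,0.034],[0,0,0,-6,0,0,0.034],[0,0,0,-6,0,0,0.034],[0,0,0,-5,0,0,0.034],[0,0,0,0,0,0,0.034]]])

```text
t: 12.83
tool_pos: [0.591, -0.0304, 0.1954]
tool_rot: [0.038, 1.573, -0.047]
contact_force: [0.8, 0.2, -0.2]
opening: 0.0341
```

```bash
cat >> h.py <<'E'
def seelug(s,n=2,cams=('top','side')):
    nm={'L':'left_lug','R':'right_lug'}[s]
    for c in cams:
        for _ in range(n):
            get_image(c); r=mark_of(c,nm)
            if r and abs(w(c,r[0]['at'])[2]-.152)<.01: l=w(c,r[0]['at']); print(c,nm,l.round(4),round(r[0]['conf'],2),np.round(q_of(l[:2],C[s],YAW),3))
E
python3 -c "
from h import *
bx(.038,-.09,.128)
seelug('R');seelug('L')"
```

```text
t 12.83 tcp [ 0.591  -0.0304  0.1954] F [ 0.8  0.2 -0.2] open 0.0341
shift mm [67.3  3.8 -2.6] turn [ 0.6 -0.1  0.3] cur q 0.01
side right_lug [ 0.473  -0.0043  0.149 ] 0.89 [-0.361  0.028]
side right_lug [ 0.4746 -0.0045  0.1498] 0.9 [-0.38   0.027]
top left_lug [0.4777 0.1328 0.153 ] 0.55 [0.393 0.033]
top left_lug [0.4756 0.1361 0.1524] 0.96 [0.284 0.034]
side left_lug [0.4809 0.1351 0.1523] 0.86 [0.355 0.03 ]
side left_lug [0.4802 0.1339 0.1513] 0.97 [0.387 0.031]
```

arm_command(plan=[[[0.01,0.0038,-0.0026,0,0,0,0.034],[0.02,0,0,0,0,0,0.034],[0.02,0,0,0,0,0,0.034],[0.016,0,0,0,0,0,0.034],[0,0,0,0,0,0,0.02],[0,0,0,0,0,0,0.016],[0,0,0,0,0,0,0.016]]])

```text
t: 14.22
tool_pos: [0.5882, -0.0257, 0.1265]
tool_rot: [0.039, 1.57, -0.049]
contact_force: [-0.3, -0.5, -0.4]
opening: 0.016
```

```bash
cat >> h.py <<'E'
def lid():
    bx(.038,-.09,.128); p=rot(-YAW)@(np.array(ctrl.get_obs()["tool_pos"][:2])-P); print("box xy",p.round(4),"lid~",round(p[1]+.09,4))
E
python3 -c "
from h import *
lid()"
```

```text
t 14.22 tcp [ 0.5882 -0.0257  0.1265] F [-0.3 -0.5 -0.4] open 0.016
shift mm [-1.5 -1.1  0.3] turn [0.5 0.  0.3] cur q 0.009
box xy [ 0.0377 -0.0889] lid~ 0.0011
```

arm_command(plan=[[[0,0.003,0,0,0,0,0.0135],[0,0.003,0,0,0,0,0.0135],[0,0.003,0,0,0,0,0.0135],[0,0.003,0,0,0,0,0.0135]]])

```text
t: 14.55
tool_pos: [0.5893, -0.0147, 0.1282]
tool_rot: [0.037, 1.568, -0.052]
contact_force: [0.1, -2.9, -0.6]
opening: 0.0135
```

```bash
python3 -c "
from h import *
lid()"
```

```text
t 14.55 tcp [ 0.5893 -0.0147  0.1282] F [ 0.1 -2.9 -0.6] open 0.0135
shift mm [  0.3 -12.2  -0.2] turn [0.4 0.1 0.5] cur q 0.007
box xy [ 0.0381 -0.0778] lid~ 0.0122
```

arm_command(plan=[[[0,0.002,0,0,0,0,0.0135],[0,0.002,0,0,0,0,0.0135],[0,0.002,0,0,0,0,0.0135],[0,0.002,0,0,0,0,0.0135]]])

```text
t: 14.88
tool_pos: [0.5901, -0.0056, 0.129]
tool_rot: [0.036, 1.567, -0.052]
contact_force: [-0.9, -2.8, -1.6]
opening: 0.0136
```

```bash
python3 -c "
from h import *
lid()"
```

```text
t 14.88 tcp [ 0.5901 -0.0056  0.129 ] F [-0.9 -2.8 -1.6] open 0.0136
shift mm [  1.2 -21.3  -0.5] turn [0.5 0.2 0.6] cur q 0.008
box xy [ 0.0383 -0.0687] lid~ 0.0213
```

The lid is past 15 mm, so the left dial is right. I'll go on gently.

arm_command(plan=[[[0.0005,0.002,0,0,0,0,0.0135],[0.0005,0.002,0,0,0,0,0.0135],[0,0.002,0,0,0,0,0.0135]]])

```text
t: 15.13
tool_pos: [0.5907, 0.0009, 0.129]
tool_rot: [0.036, 1.567, -0.052]
contact_force: [-0.4, -2.7, -1.9]
opening: 0.0134
```

```bash
python3 -c "
from h import *
lid()"
```

```text
t 15.13 tcp [0.5907 0.0009 0.129 ] F [-0.4 -2.7 -1.9] open 0.0134
shift mm [  1.3 -27.9  -0.7] turn [0.5 0.2 0.6] cur q 0.008
box xy [ 0.0385 -0.0621] lid~ 0.0279
```

arm_command(plan=[[[0,0.002,0,0,0,0,0.0135],[0,0.002,0,0,0,0,0.0135]]])

```text
t: 15.3
tool_pos: [0.5909, 0.0042, 0.1289]
tool_rot: [0.034, 1.567, -0.055]
contact_force: [-1.8, -10.0, -0.6]
opening: 0.0133
```

```bash
python3 -c "
from h import *
lid()"
```

```text
t 15.3 tcp [0.5909 0.0042 0.1289] F [ -1.8 -10.   -0.6] open 0.0133
shift mm [  1.3 -31.1  -0.8] turn [0.5 0.2 0.8] cur q 0.008
box xy [ 0.0385 -0.0588] lid~ 0.0312
```

arm_command(plan=[[[0,0.002,0,0,0,0,0.0135]]])

```text
t: 15.38
tool_pos: [0.591, 0.0044, 0.1289]
tool_rot: [0.03, 1.567, -0.058]
contact_force: [-2.9, -12.0, -0.3]
opening: 0.0133
```

```bash
python3 -c "
from h import *
lid()"
```

```text
t 15.38 tcp [0.591  0.0044 0.1289] F [ -2.9 -12.   -0.3] open 0.0133
shift mm [  1.5 -31.3  -0.8] turn [0.5 0.2 1. ] cur q 0.008
box xy [ 0.0385 -0.0587] lid~ 0.0313
```

Two dots is a hard stop at 31 mm with 12 N. I'll back the lid off.

arm_command(plan=[[[0,-0.004,0,0,0,-0.5,0.0135],[0,-0.004,0,0,0,-0.4,0.0135],[0,-0.004,0,0,0,0,0.0135],[0,-0.004,0,0,0,0,0.0135],[0,-0.002,0,0,0,0,0.0135],[0,0,0,0,0,0,0.0135]]])

```text
t: 15.88
tool_pos: [0.5901, -0.0095, 0.129]
tool_rot: [0.025, 1.567, -0.062]
contact_force: [-0.1, 1.1, -1.0]
opening: 0.0136
```

```bash
python3 -c "
from h import *
lid();lug('R',-.4,.2)"
```

```text
t 15.88 tcp [ 0.5901 -0.0095  0.129 ] F [-0.1  1.1 -1. ] open 0.0136
shift mm [  1.4 -17.4  -0.7] turn [0.5 0.2 1.4] cur q 0.009
box xy [ 0.0386 -0.0726] lid~ 0.0174
t 15.88 tcp [ 0.5901 -0.0095  0.129 ] F [-0.1  1.1 -1. ] open 0.0136
shift mm [ -71.5   -1.3 -117.9] turn [23.4  0.5  1.3] cur q 0.009
```

arm_command(plan=[[[0,-0.003,0,0,0,0,0.0135],[0,-0.002,0,0,0,0,0.0135],[0,0,0,0,0,0,0.025],[0,0,0,0,0,0,0.034],[-0.03,0,0,0,0,-0.6,0.034],[-0.03,0,0,0,0,-0.6,0.034],[0,0.001,-0.039,0,0,0,0.036],[0,0.001,-0.039,0,0,0,0.036],[0,0.001,-0.039,0,0,0,0.036],[0,0,0,5,0,0,0.036],[0,0,0,5,0,0,0.036],[0,0,0,0,0,0,0.036]]])

```text
t: 16.88
tool_pos: [0.4681, -0.0077, 0.1912]
tool_rot: [0.145, 1.552, -0.23]
contact_force: [0.1, 0.7, 0.4]
opening: 0.0359
```

```bash
python3 -c "
from h import *
lug('R',-.4,.135)"
```

```text
t 16.88 tcp [ 0.4681 -0.0077  0.1912] F [0.1 0.7 0.4] open 0.0359
shift mm [55.9  8.8  1.8] turn [12.9  1.3  2.9] cur q -0.175
```

arm_command(plan=[[[0.005,0.0088,0.0018,0,1.3,2.9,0.036],[0.018,0,0,0,0,0,0.036],[0.018,0,0,0,0,0,0.036],[0.014,0,0,0,0,0,0.03],[0,0,0,0,0,0,0.016],[0,0,0,0,0,0,0.0115],[0,0,0,0,0,0,0.0115]]])

```text
t: 17.47
tool_pos: [0.4765, -0.0021, 0.139]
tool_rot: [0.176, 1.56, -0.18]
contact_force: [0.2, -0.5, -0.2]
opening: 0.0115
```

```bash
python3 -c "
from h import *
lug('R',0,.132);pol('R')"
```

```text
t 17.47 tcp [ 0.4765 -0.0021  0.139 ] F [ 0.2 -0.5 -0.2] open 0.0115
shift mm [  7.  -13.4  -4.6] turn [-9.3  0.2  0.2] cur q -0.162
tcp polar q -0.491 r mm 26.4
```

arm_command(plan=[[[0.003,-0.003,-0.001,0,0,0,0.0115],[0.003,-0.0032,-0.001,-2,0,0,0.0115],[0,-0.0032,-0.001,-4,0,0,0.0115],[0,-0.003,0,-3,0,0,0.0115],[0,0,0,0,0,0,0.011],[0,0,0,0,0,0,0.011]]])

```text
t: 17.97
tool_pos: [0.4742, -0.0123, 0.138]
tool_rot: [0.049, 1.559, -0.045]
contact_force: [-0.3, 1.6, -1.8]
opening: 0.0107
```

```bash
python3 -c "
from h import *
lug('R',0,.132);pol('R')"
```

```text
t 17.97 tcp [ 0.4742 -0.0123  0.138 ] F [-0.3  1.6 -1.8] open 0.0107
shift mm [ 6.  -2.1 -5.2] turn [ 0.2  0.7 -0.2] cur q 0.004
tcp polar q -0.086 r mm 25.0
```

arm_command(plan=[[[0.002,-0.002,-0.003,0,0.5,0,0.011],[0.002,-0.0015,-0.002,0,0,0,0.011],[0,0,0,0,0,0,0.011],[0,0,0,0,0,0,0.011]]])

```text
t: 18.3
tool_pos: [0.4706, -0.0155, 0.1361]
tool_rot: [0.052, 1.562, -0.046]
contact_force: [0.7, 1.9, -0.0]
opening: 0.011
```

```bash
python3 -c "
from h import *
lug('R',0,.132);pol('R')"
```

```text
t 18.3 tcp [ 0.4706 -0.0155  0.1361] F [ 0.7  1.9 -0. ] open 0.011
shift mm [ 4.1  1.3 -1.7] turn [ 0.1  0.4 -0.2] cur q 0.002
tcp polar q 0.045 r mm 28.3
```

arm_command(plan=[[[0,0.0017,0,0,0,0,0.011],[0,0,0,0,0,0,0.011],[0,0,0,0,0,0,0.011]]])

```text
t: 18.55
tool_pos: [0.4705, -0.0146, 0.1359]
tool_rot: [0.05, 1.563, -0.049]
contact_force: [0.6, -0.2, 0.2]
opening: 0.0108
```

```bash
python3 -c "
from h import *
lug('R',0,.132);pol('R');seelug('R',2,('side',))"
```

```text
t 18.55 tcp [ 0.4705 -0.0146  0.1359] F [ 0.6 -0.2  0.2] open 0.0108
shift mm [ 3.9  0.3 -1.5] turn [ 0.1  0.4 -0.1] cur q 0.001
tcp polar q 0.012 r mm 28.5
side right_lug [ 0.4694 -0.0152  0.149 ] 0.94 [0.035 0.03 ]
side right_lug [ 0.4691 -0.0147  0.1475] 0.7 [0.019 0.03 ]
```

arm_command(plan=[[[0,0,0,0,0,0,0.025],[0,0,0,0,0,0,0.034],[-0.03,0,0,0,0,0,0.034],[-0.03,0,0,0,0,0,0.034],[0,0.003,0.039,0,0,0,0.034],[0,0.003,0.039,0,0,0,0.034],[0,0.002,0.039,0,0,0,0.034],[0,0,0,0,0,0,0.034]]])

```text
t: 19.42
tool_pos: [0.5899, -0.0138, 0.2015]
tool_rot: [0.05, 1.557, -0.05]
contact_force: [-1.7, 0.6, -1.4]
opening: 0.0342
```

```bash
python3 -c "
from h import *
lid();
for c in ('top','side'):
  for _ in range(2):
    get_image(c)
    for d in mark_of(c,'lid_tab')[:1]: p=w(c,d['at']);print(c,d['conf'],(rot(-YAW)@(p[:2]-P)).round(4),p[2])"
```

```text
t 19.42 tcp [ 0.5899 -0.0138  0.2015] F [-1.7  0.6 -1.4] open 0.0342
shift mm [ 73.5 -13.2  -1.6] turn [ 0.   0.8 -0. ] cur q 0.001
box xy [ 0.0386 -0.0769] lid~ 0.0131
top 0.87 [ 0.0379 -0.0763] 0.14944833538062086
top 0.67 [ 0.0384 -0.0752] 0.14782873255268014
side 0.57 [ 0.0364 -0.0756] 0.14356018913104152
side 0.75 [ 0.0349 -0.0753] 0.14667599318369462
```

arm_command(plan=[[[0.015,0.001,-0.001,0,0.8,0,0.034],[0.02,0,0,0,0,0,0.034],[0.02,0,0,0,0,0,0.034],[0.017,0,0,0,0,0,0.034],[0,0,0,0,0,0,0.02],[0,0,0,0,0,0,0.0135],[0,0.003,0,0,0,0,0.0135],[0,0.003,0,0,0,0,0.0135],[0,0.003,0,0,0,0,0.0135]]])

```text
t: 20.57
tool_pos: [0.5812, -0.0044, 0.1283]
tool_rot: [0.049, 1.57, -0.054]
contact_force: [-0.6, -2.3, -1.1]
opening: 0.0136
```

```bash
python3 -c "
from h import *
lid()"
```

```text
t 20.57 tcp [ 0.5812 -0.0044  0.1283] F [-0.6 -2.3 -1.1] open 0.0136
shift mm [  0.4 -22.    8.6] turn [-0.1  0.   0.2] cur q -0.001
box xy [ 0.0294 -0.068 ] lid~ 0.022
```

arm_command(plan=[[[0,0.002,0,0,0,0,0.0135],[0,0.002,0,0,0,0,0.0135],[0,0.002,0,0,0,0,0.0135],[0,0.002,0,0,0,0,0.0135],[0,0.002,0,0,0,0,0.0135]]])

```text
t: 20.98
tool_pos: [0.5821, 0.0013, 0.1297]
tool_rot: [0.037, 1.569, -0.065]
contact_force: [-0.3, -10.5, -3.5]
opening: 0.0134
```

```bash
python3 -c "
from h import *
lid()"
```

```text
t 20.98 tcp [0.5821 0.0013 0.1297] F [ -0.3 -10.5  -3.5] open 0.0134
shift mm [  2.2 -27.7   8.2] turn [-0.   0.1  1. ] cur q -0.001
box xy [ 0.0299 -0.0623] lid~ 0.0277
```

arm_command(plan=[[[0,0.002,0,0,0,0,0.0135],[0,0.002,0,0,0,0,0.0135]]])

```text
t: 21.15
tool_pos: [0.5821, 0.0011, 0.1296]
tool_rot: [0.03, 1.57, -0.073]
contact_force: [-1.0, -10.2, -3.0]
opening: 0.0136
```

```bash
python3 -c "
from h import *
lid()"
```

```text
t 21.15 tcp [0.5821 0.0011 0.1296] F [ -1.  -10.2  -3. ] open 0.0136
shift mm [  2.4 -27.5   8.2] turn [-0.1  0.1  1.6] cur q -0.001
box xy [ 0.0298 -0.0625] lid~ 0.0275
```

Three dots also stops hard (10 N, no movement). I'll back off again and go to four.

arm_command(plan=[[[0,-0.004,0,0,0,-0.5,0.0135],[0,-0.004,0.001,0,0,-0.5,0.0135],[0,-0.004,0.001,0,0,-0.5,0.0135],[0,-0.004,0.001,0,0,0,0.0135],[0,-0.003,0,0,0,0,0.0135],[0,0,0,0,0,0,0.0135]]])

```text
t: 21.65
tool_pos: [0.5839, -0.0144, 0.131]
tool_rot: [0.014, 1.571, -0.086]
contact_force: [-0.4, 1.2, -0.4]
opening: 0.0137
```

```bash
python3 -c "
from h import *
lid();lug('R',0,.195)"
```

```text
t 21.65 tcp [ 0.5839 -0.0144  0.131 ] F [-0.4  1.2 -0.4] open 0.0137
shift mm [  3.5 -12.    5.3] turn [0.  0.  2.6] cur q 0.0
box xy [ 0.0327 -0.0779] lid~ 0.0121
t 21.65 tcp [ 0.5839 -0.0144  0.131 ] F [-0.4  1.2 -0.4] open 0.0137
shift mm [ -63.6  -10.  -114.6] turn [0.  0.  2.6] cur q 0.0
```

arm_command(plan=[[[0,0,0,0,0,0,0.025],[0,0,0,0,0,0,0.034],[-0.03,0,0,0,0,1.3,0.034],[-0.03,0,0,0,0,1.3,0.034],[0,-0.003,-0.038,0,0,0,0.036],[0,-0.002,-0.038,0,0,0,0.036],[0,-0.002,-0.038,0,0,0,0.036],[0,0,0,-5,0,0,0.036],[0,0,0,-3,0,0,0.036],[0,0,0,0,0,0,0.036]]])

```text
t: 22.48
tool_pos: [0.4672, -0.0158, 0.1959]
tool_rot: [-0.069, 1.561, 0.057]
contact_force: [0.2, -0.1, -0.5]
opening: 0.0362
```

```bash
python3 -c "
from h import *
lug('R',0,.135)"
```

```text
t 22.48 tcp [ 0.4672 -0.0158  0.1959] F [ 0.2 -0.1 -0.5] open 0.0362
shift mm [60.9  2.   1.4] turn [8.3 0.5 0.4] cur q 0.145
```

arm_command(plan=[[[0.008,0.002,0.0005,0,0.5,0.4,0.036],[0.02,0,0,0,0,0,0.036],[0.02,0,0,0,0,0,0.036],[0.014,0,0,0,0,0,0.03],[0,0,0,0,0,0,0.016],[0,0,0,0,0,0,0.0115],[0,0,0,0,0,0,0.0115]]])

```text
t: 23.07
tool_pos: [0.4723, -0.0149, 0.1333]
tool_rot: [-0.059, 1.565, 0.054]
contact_force: [0.1, -0.6, -0.7]
opening: 0.0114
```

```bash
python3 -c "
from h import *
lug('R',.4,.132);pol('R')"
```

```text
t 23.07 tcp [ 0.4723 -0.0149  0.1333] F [ 0.1 -0.6 -0.7] open 0.0114
shift mm [  1.3 -10.9  -2.5] turn [-15.1   0.3   0.2] cur q 0.136
tcp polar q 0.021 r mm 26.7
```

arm_command(plan=[[[0,-0.003,-0.0015,-2,0,0,0.0115],[0,-0.0032,-0.001,-4,0,0,0.0115],[0,-0.003,-0.001,-4,0,0,0.0115],[0,-0.002,0,-4,0,0,0.0115],[0,0,0,0,0,0,0.011],[0,0,0,0,0,0,0.011]]])

```text
t: 23.57
tool_pos: [0.4727, -0.024, 0.1367]
tool_rot: [-0.251, 1.547, 0.256]
contact_force: [-0.8, 1.2, -0.6]
opening: 0.011
```

```bash
python3 -c "
from h import *
lug('R',.4,.132);pol('R')"
```

```text
t 23.57 tcp [ 0.4727 -0.024   0.1367] F [-0.8  1.2 -0.6] open 0.011
shift mm [ 4.7 -1.1 -2.7] turn [-0.7  0.5 -0.1] cur q 0.388
tcp polar q 0.36 r mm 27.4
```

arm_command(plan=[[[0.002,-0.002,-0.001,0,0,0,0.011],[0,0,0,0,0,0,0.011],[0,0,0,0,0,0,0.011]]])

```text
t: 23.82
tool_pos: [0.4736, -0.0261, 0.1363]
tool_rot: [-0.249, 1.545, 0.253]
contact_force: [-0.5, 2.4, -1.5]
opening: 0.0113
```

```bash
python3 -c "
from h import *
lug('R',.4,.132);pol('R');seelug('R',2,('side',));bx(.038,-.078,.195)"
```

```text
t 23.82 tcp [ 0.4736 -0.0261  0.1363] F [-0.5  2.4 -1.5] open 0.0113
shift mm [ 4.3  1.  -2.8] turn [-0.9  0.6 -0.1] cur q 0.385
tcp polar q 0.439 r mm 27.3
side right_lug [ 0.4685 -0.0265  0.1471] 0.92 [0.393 0.032]
side right_lug [ 0.4701 -0.0261  0.1492] 0.9 [0.399 0.031]
t 24.02 tcp [ 0.4735 -0.0261  0.1363] F [-0.7  1.3  0.4] open 0.0109
shift mm [-57.5 -25.8 113.9] turn [22.1  0.6 -0.2] cur q 0.386
```

arm_command(plan=[[[0,0,0,0,0,0,0.025],[0,0,0,0,0,0,0.034],[-0.03,0,0,0,0,0,0.034],[-0.03,0,0,0,0,0,0.034],[0,-0.009,0.038,0,0,0,0.034],[0,-0.009,0.038,0,0,0,0.034],[0,-0.009,0.038,0,0,0,0.034],[0,0,0,5.5,0,0,0.034],[0,0,0,5.5,0,0,0.034],[0,0,0,5.5,0,0,0.034],[0,0,0,5.5,0,0,0.034],[0,0,0,0,0,0,0.034]]])

```text
t: 25.02
tool_pos: [0.5974, -0.0183, 0.2022]
tool_rot: [0.063, 1.55, -0.067]
contact_force: [-0.3, 0.3, -0.0]
opening: 0.0339
```

```bash
python3 -c "
from h import *
bx(.038,-.077,.129);seelug('R',2,('side',));seelug('L',2,('side',))"
```

```text
t 25.02 tcp [ 0.5974 -0.0183  0.2022] F [-0.3  0.3 -0. ] open 0.0339
shift mm [73.   3.9 -9.9] turn [-1.1  1.1  0.1] cur q -0.019
side right_lug [ 0.471  -0.0272  0.1487] 0.87 [0.443 0.03 ]
side right_lug [ 0.4691 -0.0255  0.1487] 0.97 [0.37  0.031]
side left_lug [0.4777 0.1331 0.1529] 0.96 [0.384 0.033]
side left_lug [0.4797 0.1339 0.1502] 0.67 [0.381 0.031]
```

arm_command(plan=[[[0.012,0.0039,-0.0085,-1,1,0,0.034],[0.02,0,0,0,0,0,0.034],[0.02,0,0,0,0,0,0.034],[0.018,0,0,0,0,0,0.034],[0,0,0,0,0,0,0.02],[0,0,0,0,0,0,0.0135],[0,0.003,0,0,0,0,0.0135],[0,0.003,0,0,0,0,0.0135],[0,0.003,0,0,0,0,0.0135]]])

```text
t: 26.17
tool_pos: [0.5869, -0.0046, 0.1292]
tool_rot: [0.039, 1.571, -0.048]
contact_force: [0.4, -2.1, -1.9]
opening: 0.0134
```

```bash
python3 -c "
from h import *
lid()"
```

```text
t 26.17 tcp [ 0.5869 -0.0046  0.1292] F [ 0.4 -2.1 -1.9] open 0.0134
shift mm [  1.3 -22.2   2.7] turn [ 0.5 -0.   0.3] cur q 0.009
box xy [ 0.0351 -0.0678] lid~ 0.0222
```

arm_command(plan=[[[0,0.002,0,0,0,0,0.0135],[0,0.002,0,0,0,0,0.0135],[0,0.002,0,0,0,0,0.0135],[0,0.002,0,0,0,0,0.0135],[0,0.002,0,0,0,0,0.0135]]])

```text
t: 26.58
tool_pos: [0.5879, 0.0046, 0.1308]
tool_rot: [0.034, 1.57, -0.052]
contact_force: [-0.7, -11.4, -2.7]
opening: 0.0135
```

```bash
python3 -c "
from h import *
lid()"
```

```text
t 26.58 tcp [0.5879 0.0046 0.1308] F [ -0.7 -11.4  -2.7] open 0.0135
shift mm [  3.2 -31.3   2.2] turn [0.5 0.1 0.7] cur q 0.009
box xy [ 0.0355 -0.0587] lid~ 0.0313
```

arm_command(plan=[[[0,0.002,0,0,0,0,0.0135],[0,0.0025,0,0,0,0,0.0135]]])

```text
t: 26.75
tool_pos: [0.5879, 0.0045, 0.1307]
tool_rot: [0.025, 1.57, -0.061]
contact_force: [-0.9, -12.9, -1.9]
opening: 0.0133
```

```bash
python3 -c "
from h import *
lid()"
```

```text
t 26.75 tcp [0.5879 0.0045 0.1307] F [ -0.9 -12.9  -1.9] open 0.0133
shift mm [  3.4 -31.2   2.3] turn [0.5 0.  1.3] cur q 0.009
box xy [ 0.0354 -0.0587] lid~ 0.0313
```

Four is a hard stop too (13 N). I'll back off and go to five.

arm_command(plan=[[[0,-0.004,0,0,0,0.5,0.0135],[0,-0.004,0,0,0,0.5,0.0135],[0,-0.004,0,0,0,0.3,0.0135],[0,-0.004,0,0,0,0,0.0135],[0,-0.004,0,0,0,0,0.0135],[0,-0.003,0,0,0,0,0.0135],[0,0,0,0,0,0,0.0135]]])

```text
t: 27.33
tool_pos: [0.5867, -0.015, 0.1311]
tool_rot: [0.053, 1.569, -0.033]
contact_force: [0.0, 0.9, 0.0]
opening: 0.0135
```

```bash
python3 -c "
from h import *
lid();lug('R',.4,.195)"
```

```text
t 27.33 tcp [ 0.5867 -0.015   0.1311] F [0.  0.9 0. ] open 0.0135
shift mm [  3.  -11.8   2.4] turn [ 0.6  0.  -0.7] cur q 0.01
box xy [ 0.0355 -0.0783] lid~ 0.0117
t 27.33 tcp [ 0.5867 -0.015   0.1311] F [0.  0.9 0. ] open 0.0135
shift mm [ -64.1  -16.4 -115.3] turn [-22.3   0.2  -0.7] cur q 0.01
```

arm_command(plan=[[[0,0,0,0,0,0,0.025],[0,0,0,0,0,0,0.034],[-0.03,0,0,0,0,-0.3,0.034],[-0.03,0,0,0,0,-0.3,0.034],[0,-0.005,-0.038,0,0,0,0.036],[0,-0.005,-0.038,0,0,0,0.036],[0,-0.004,-0.038,0,0,0,0.036],[0,0,0,-7,0,0,0.036],[0,0,0,-7,0,0,0.036],[0,0,0,-7,0,0,0.036],[0,0,0,-7,0,0,0.036],[0,0,0,0,0,0,0.036]]])

```text
t: 28.33
tool_pos: [0.4683, -0.0278, 0.1974]
tool_rot: [-0.363, 1.535, 0.343]
contact_force: [0.5, 0.1, -0.9]
opening: 0.036
```

```bash
python3 -c "
from h import *
lug('R',.41,.133)"
```

```text
t 28.33 tcp [ 0.4683 -0.0278  0.1974] F [ 0.5  0.1 -0.9] open 0.036
shift mm [64.4  1.3  2.6] turn [6.  0.3 0.8] cur q 0.515
```

arm_command(plan=[[[0.01,0.0013,0.002,0,0.3,0.7,0.036],[0.02,0,0,0,0,0,0.036],[0.02,0,0,0,0,0,0.036],[0.014,0,0,0,0,0,0.03],[0,0,0,0,0,0,0.016],[0,0,0,0,0,0,0.0115],[0,0,0,0,0,0,0.0115]]])

```text
t: 28.92
tool_pos: [0.4722, -0.0264, 0.1314]
tool_rot: [-0.342, 1.542, 0.338]
contact_force: [0.3, 0.4, -0.6]
opening: 0.0117
```

```bash
python3 -c "
from h import *
lug('R',.8,.132);pol('R')"
```

```text
t 28.92 tcp [ 0.4722 -0.0264  0.1314] F [ 0.3  0.4 -0.6] open 0.0117
shift mm [ -0.5 -10.8  -0. ] turn [-17.3   0.    0.2] cur q 0.498
tcp polar q 0.432 r mm 28.7
```

arm_command(plan=[[[0,-0.003,-0.0005,-2,0,0,0.0115],[0,-0.0032,-0.0005,-4,0,0,0.0115],[0,-0.003,0,-4,0,0,0.0115],[0,-0.002,0,-4,0,0,0.0115],[0,-0.001,0,-3,0,0,0.011],[0,0,0,0,0,0,0.011],[0,0,0,0,0,0,0.011]]])

```text
t: 29.5
tool_pos: [0.4766, -0.0348, 0.1334]
tool_rot: [-0.572, 1.493, 0.581]
contact_force: [-0.9, 1.0, -0.3]
opening: 0.0109
```

```bash
python3 -c "
from h import *
lug('R',.8,.132);pol('R');seelug('R',2,('side',))"
```

```text
t 29.5 tcp [ 0.4766 -0.0348  0.1334] F [-0.9  1.  -0.3] open 0.0109
shift mm [ 1.4 -1.1 -0.9] turn [ 0.1  0.1 -0.3] cur q 0.802
tcp polar q 0.763 r mm 29.1
side right_lug [ 0.4761 -0.0343  0.1519] 0.6 [0.737 0.029]
side right_lug [ 0.4768 -0.0346  0.1476] 0.83 [0.763 0.029]
```

arm_command(plan=[[[0,-0.0022,0,0,0,0,0.011],[0,0,0,0,0,0,0.011],[0,0,0,0,0,0,0.011]]])

```text
t: 29.95
tool_pos: [0.4779, -0.0366, 0.1335]
tool_rot: [-0.572, 1.494, 0.581]
contact_force: [-1.3, 1.7, -0.2]
opening: 0.0111
```

```bash
python3 -c "
from h import *
lug('R',.8,.132);pol('R');seelug('R',3,('side',));bx(.038,-.078,.195)"
```

```text
t 29.95 tcp [ 0.4779 -0.0366  0.1335] F [-1.3  1.7 -0.2] open 0.0111
shift mm [ 1.5  1.1 -0.6] turn [ 0.1  0.1 -0.3] cur q 0.802
tcp polar q 0.836 r mm 29.4
side right_lug [ 0.477  -0.0351  0.1498] 0.66 [0.778 0.029]
side right_lug [ 0.4737 -0.0383  0.1501] 0.64 [0.787 0.034]
side right_lug [ 0.4786 -0.0394  0.1496] 0.79 [0.918 0.031]
t 30.25 tcp [ 0.4779 -0.0365  0.1335] F [-1.4  0.8 -0.5] open 0.0111
shift mm [-61.7 -58.5  97. ] turn [46.  -0.1 -0.3] cur q 0.802
```

arm_command(plan=[[[0,0,0,0,0,0,0.025],[0,0,0,0,0,0,0.034],[-0.03,0,0,0,0,0,0.034],[-0.03,0,0,0,0,0,0.034],[0,-0.0195,0.032,0,0,0,0.034],[0,-0.0195,0.032,0,0,0,0.034],[0,-0.0195,0.032,0,0,0,0.034],[0,0,0,6.5,0,0,0.034],[0,0,0,6.5,0,0,0.034],[0,0,0,6.5,0,0,0.034],[0,0,0,6.5,0,0,0.034],[0,0,0,6.5,0,0,0.034],[0,0,0,6.5,0,0,0.034],[0,0,0,6.5,0,0,0.034],[0,0,0,0,0,0,0.034]]])

```text
t: 31.5
tool_pos: [0.6012, -0.017, 0.2019]
tool_rot: [0.074, 1.55, -0.077]
contact_force: [-0.3, 0.7, 0.3]
opening: 0.0342
```

```bash
python3 -c "
from h import *
bx(.038,-.0775,.129);seelug('R',3,('side',))"
```

```text
t 31.5 tcp [ 0.6012 -0.017   0.2019] F [-0.3  0.7  0.3] open 0.0342
shift mm [ 72.7   1.5 -13.5] turn [-1.8  1.1  0.1] cur q -0.032
side right_lug [ 0.4761 -0.0377  0.1465] 0.85 [0.822 0.031]
side right_lug [ 0.4786 -0.0352  0.1488] 0.86 [0.817 0.028]
side right_lug [ 0.4763 -0.0388  0.1495] 0.82 [0.852 0.032]
```

arm_command(plan=[[[0.012,0.0015,-0.012,-1.8,1,0,0.034],[0.02,0,0,0,0,0,0.034],[0.02,0,0,0,0,0,0.034],[0.018,0,0,0,0,0,0.034],[0,0,0,0,0,0,0.02],[0,0,0,0,0,0,0.0135],[0,0.003,0,0,0,0,0.0135],[0,0.003,0,0,0,0,0.0135],[0,0.003,0,0,0,0,0.0135]]])

```text
t: 32.55
tool_pos: [0.5914, -0.0071, 0.1336]
tool_rot: [0.038, 1.564, -0.047]
contact_force: [-0.1, -2.6, -1.2]
opening: 0.0136
```

```bash
python3 -c "
from h import *
lid()"
```

```text
t 32.55 tcp [ 0.5914 -0.0071  0.1336] F [-0.1 -2.6 -1.2] open 0.0136
shift mm [  5.7 -19.9  -2. ] turn [0.6 0.4 0.3] cur q 0.01
box xy [ 0.0397 -0.0701] lid~ 0.0199
```

arm_command(plan=[[[0.002,0.002,0,0,0.4,0,0.0135],[0.001,0.002,0,0,0,0,0.0135],[0,0.002,0,0,0,0,0.0135],[0,0.002,0,0,0,0,0.0135],[0,0.002,0,0,0,0,0.0135],[0,0.002,0,0,0,0,0.0135]]])

```text
t: 33.05
tool_pos: [0.5934, 0.0055, 0.1333]
tool_rot: [0.036, 1.568, -0.048]
contact_force: [-0.8, -2.1, -0.3]
opening: 0.0137
```

```bash
python3 -c "
from h import *
lid()"
```

```text
t 33.05 tcp [0.5934 0.0055 0.1333] F [-0.8 -2.1 -0.3] open 0.0137
shift mm [  5.6 -32.6  -3.2] turn [0.6 0.1 0.4] cur q 0.011
box xy [ 0.0408 -0.0574] lid~ 0.0326
```

Free at 32.6 mm with only 2 N. I'll carry on carefully.

arm_command(plan=[[[0,0.002,0,0,0,0,0.0135],[0,0.002,0,0,0,0,0.0135],[0,0.002,0,0,0,0,0.0135]]])

```text
t: 33.3
tool_pos: [0.5938, 0.0122, 0.1333]
tool_rot: [0.036, 1.568, -0.048]
contact_force: [-1.0, -2.0, -1.5]
opening: 0.0135
```

```bash
python3 -c "
from h import *
lid()"
```

```text
t 33.3 tcp [0.5938 0.0122 0.1333] F [-1.  -2.  -1.5] open 0.0135
shift mm [  5.6 -39.3  -3.3] turn [0.6 0.2 0.4] cur q 0.011
box xy [ 0.0409 -0.0506] lid~ 0.0394
```

arm_command(plan=[[[0,0.004,0,0,0,0,0.0135],[0,0.004,0,0,0,0,0.0135],[0,0.004,0,0,0,0,0.0135],[0,0.004,0,0,0,0,0.0135],[0,0.004,0,0,0,0,0.0135],[0,0.004,0,0,0,0,0.0135],[0,0.004,0,0,0,0,0.0135],[0,0.004,0,0,0,0,0.0135],[0,0.004,0,0,0,0,0.0135],[0,0.003,0,0,0,0,0.0135],[0,0.002,0,0,0,0,0.0135]]])

```text
t: 34.22
tool_pos: [0.597, 0.0579, 0.1333]
tool_rot: [0.036, 1.566, -0.048]
contact_force: [-0.0, -2.6, -0.5]
opening: 0.0136
```

```bash
python3 -c "
from h import *
lid()"
```

```text
t 34.22 tcp [0.597  0.0579 0.1333] F [-0.  -2.6 -0.5] open 0.0136
shift mm [  6.  -85.1  -4.1] turn [0.6 0.3 0.4] cur q 0.011
box xy [ 0.0411 -0.0048] lid~ 0.0852
```

arm_command(plan=[[[0,0.003,0,0,0,0,0.0135],[0,0.002,0,0,0,0,0.0135],[0,0.002,0,0,0,0,0.0135],[0,0.002,0,0,0,0,0.0135],[0,0.002,0,0,0,0,0.0135],[0,0.002,0,0,0,0,0.0135],[0,0.0015,0,0,0,0,0.0135]]])

```text
t: 34.8
tool_pos: [0.598, 0.0716, 0.1333]
tool_rot: [0.031, 1.566, -0.053]
contact_force: [-0.6, -10.1, 0.4]
opening: 0.0136
```

```bash
python3 -c "
from h import *
lid()"
```

```text
t 34.8 tcp [0.598  0.0716 0.1333] F [ -0.6 -10.1   0.4] open 0.0136
shift mm [  6.6 -98.7  -4.3] turn [0.6 0.3 0.8] cur q 0.011
box xy [0.0412 0.0088] lid~ 0.0988
```

Against the end stop at about 99–100 mm with 10 N. I'll release, lift away and check.

arm_command(plan=[[[0,0,0,0,0,0,0.025],[0,0,0,0,0,0,0.034],[0,0,0,0,0,0,0.034],[-0.03,0,0,0,0,0,0.034],[-0.03,0,0,0,0,0,0.034],[-0.04,0,0,0,0,0,0.034],[-0.04,0,0,0,0,0,0.034],[0,0.04,-0.01,0,0,0,0.034],[0,0.04,-0.01,0,0,0,0.034],[0,0.04,-0.01,0,0,0,0.034],[0,0.04,-0.01,0,0,0,0.034],[0,0.04,-0.01,0,0,0,0.034],[0,0.04,-0.01,0,0,0,0.034],[0,0.04,-0.01,0,0,0,0.034],[0,0.04,-0.01,0,0,0,0.034],[0,0,0,0,0,0,0.034]]])

```text
t: 36.13
tool_pos: [0.5327, 0.4089, 0.2847]
tool_rot: [0.053, 1.563, -0.036]
contact_force: [-0.7, 0.1, -0.0]
opening: 0.034
```

```bash
python3 -c "
from h import *
st();seelug('L');seelug('R')
for c in ('top','side'):
  for _ in range(2):
    get_image(c)
    for d in mark_of(c,'lid_tab')[:1]: p=w(c,d['at']);print(c,d['conf'],(rot(-YAW)@(p[:2]-P)).round(4)+[0,.09],p[2])
marks('top',['jar','can','spatula'])
im=get_image('top');cv2.imwrite('pics/t3.png',cv2.resize(im[150:350,170:470],None,fx=2.6,fy=2.6,interpolation=2)[:,:,::-1])"
```

```text
{'t': np.float64(36.133), 'q': array([ 0.542,  0.128,  1.445,  0.005,  1.557, -0.972]), 'tool_pos': array([0.533, 0.409, 0.285]), 'tool_rot': array([ 0.053,  1.563, -0.036]), 'contact_force': array([-0.651,  0.072, -0.036]), 'opening': np.float64(0.034)}
[[ 0.008  0.057  0.998]
 [ 0.01   0.998 -0.057]
 [-1.     0.011  0.007]]
top left_lug [0.4793 0.1355 0.1518] 0.83 [0.327 0.031]
top left_lug [0.4763 0.1343 0.1522] 0.88 [0.34  0.034]
side left_lug [0.48   0.1319 0.1514] 0.67 [0.444 0.031]
side left_lug [0.4776 0.1348 0.1531] 0.63 [0.337 0.033]
top right_lug [ 0.4732 -0.0383  0.151 ] 0.89 [0.777 0.034]
top right_lug [ 0.4726 -0.0346  0.15  ] 0.69 [0.676 0.032]
side right_lug [ 0.4759 -0.037   0.1507] 0.92 [0.802 0.031]
side right_lug [ 0.4777 -0.0381  0.1514] 0.61 [0.867 0.031]
top 0.88 [0.0382 0.1015] 0.1491252162160479
top 0.56 [0.0404 0.1036] 0.14963592789372315
side 0.8 [0.0346 0.0982] 0.14567026989189769
side 0.57 [0.0355 0.0987] 0.1441312623171832
top jar 0.62 [ 0.5856 -0.188  -0.    ]
top can 0.73 [0.7332 0.0849 0.001 ]
top can 0.64 [0.5126 0.1438 0.1127]
top spatula 0.74 [ 0.5513  0.298  -0.0033]
top spatula 0.56 [0.5107 0.143  0.1107]
```

View pics/t3.png

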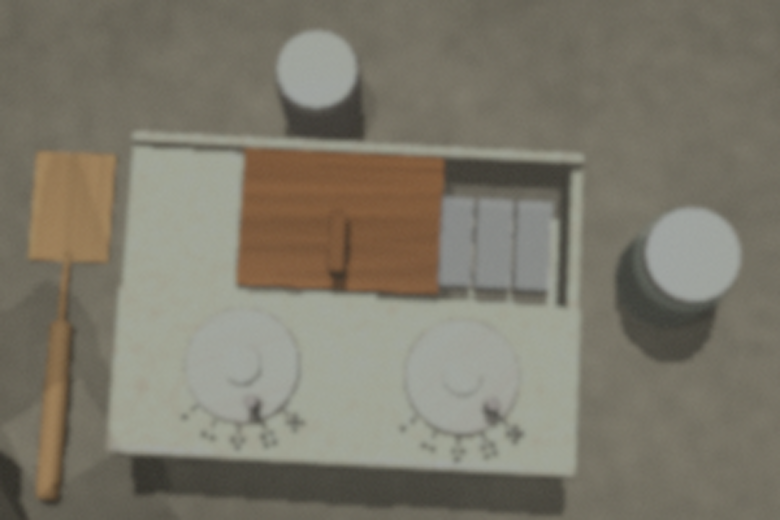

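The picture shows the lid open with its tab at (338,243) and the contents visible. The left lug is at four (255,407) and the right at five (492,410), and the jar, can and spatula are in place.

```bash
python3 -c "
from h import *
print(finish_job())"
```

```text
the job is handed in; nothing more can be done
None
```

The medicine box is open: the left dial is on four, and the right dial's number is five. I handed the job in at about 37 s.

- **Finding the number:** with the left dial on four, I tried the right dial at two, three, four and five in that order. At two, three and four the lid stopped hard at about 28–31 mm, with 10–13 N of push. Each time I slid it back to about 12–13 mm before turning the dial. At five it passed with 2–3 N, and I slid it to its end stop with about 10 N.
- **Last checks:** robot clear and touching nothing. The lid reads 98–104 mm in the cameras and about 99 mm from the tool, which fits fully open. The jar, can and spatula are within about 4 mm of where they were first seen, which is the measuring accuracy.
- **Readings that scattered:** the cameras put the left dial at 0.33–0.44 rad and the right at 0.68–0.87 rad (0.4 and 0.8 expected). This is measuring noise of a few millimetres. The final picture shows the lugs at four and five dots, and the lid passed both dials.

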